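Empty and reload the garage parts washer

ROBOT

A 6-joint arm with a two-finger parallel gripper is mounted at the origin on the work surface. World frame = base frame: x ahead of the robot, y to its left, z up, the work surface at z = 0. Lengths are in mm, angles in rad, forces in N, time in s.
With the tool pointing down it reaches from about 250 to 725 mm from the base axis. Payload 9.7 kg.
Tool frame: the origin (TCP) lies midway between the tips of the shut fingers; the grasp point (between the pads) lies behind it (grip_point_offset is the z of the grasp point in the tool frame, in mm); z points along the fingers, y is the line along which they close (so a half turn about z gives the same grasp; the last joint's range is limited). The gripper opens to 85 mm and grips with 20 to 120 N. Pads are 22 mm wide; open, the fingers measure 114 mm over their backs; the gripper's body (76 mm by 85 mm) begins 54 mm behind the grasp point. The pads swing forward as they close: fully open they stand 13 mm farther back than shut.
Start: joints at [1.341, 0.087, 0.176, 1.66, 0, 1.571], TCP at [125.278, 535.539, 231.284] pointing down, gripper open.
Joint ranges: [-3.13, 3.13], [-0.85, 1.81], [-1.15, 1.24], [-2.2, 2.28], [-1.44, 1.52], [-3.14, 3.14]. Speed limits (rad/s): [2.22, 2.22, 2.57, 3.14, 3.14, 3.14].

INTERFACE

Orientations are given as a unit quaternion [w, x, y, z].
In Python, from bench import * gives the robot as it stands.
- The arm moves only by the shell command python3 -m pendant 'ROWS' [FORCE]. ROWS is JSON, one flat list of numbers, 7 for each row, row after row: the shift along the tool's x, y, z in cm, then the turn, a rotation vector about the tool's x, y, z in rad, then the closure, from 0 (fully open) to 1 (shut). In form: [x, y, z, rx, ry, rz, claw, x, y, z, rx, ry, rz, claw, ...]. A call has exactly 10 rows; each row shifts and turns the commanded pose from where the row before left it, along the tool's axes as they then stand; what a row does not reach is not made up. A row lasts 1/10 s, in which the tool goes at most 50 mm and 8.59 degrees, less where a joint would pass 70% of its speed; a pose out of reach is approached as far as the arm can. A call is refused whole if a number of a shift passes 5 or a number of a turn 0.15, either way. A call with a gripper value outside its range is refused whole. The fingers move at their own pace and stop on an object; FORCE is the grip in N (left out, the last holds). Time passes only in rows, so rows that do not move let the fingers close, or fill a call up. It gives the time, the measured TCP pose, the force, the opening and the grip force at its end, in the units of the state.
- observe(): the state, without advancing time (a new reading comes with each control period).
- capture(name): name is "side" or "top"; returns a dict with "pixels" (400x640x3 uint8, red, green, blue), "fx", "fy", "cx", "cy" (pixels), "k1" (the pictures are not rectified: a ray, as slopes to the right and down, at radius r is drawn at 1 + k1 r^2 times it, then the intrinsics apply), "origin" and "rotation" of the camera in the world. Camera axes: x right, y down, z forward; pixel columns grow to the right and rows downward; lengths in mm; the calibration is good to about 2 mm. A picture is of the moment at which its call begins. There is no depth.
- hand_in(): hands the job in; it is judged then, once.
The state is a dict: "t": time; "qpos": joint angles; "qd": joint speeds; "joint_efforts": joint torques, N m; "ee_pos": TCP position; "eef_rot": TCP orientation; "contact_force": force on the tool from outside, world axes, zero at the start; "torque": the same for the moment, N m; "grip_width": opening from 0.0 (shut) to 1.0 (fully open); "grasp_force": force on a finger pad.
Only numpy, scipy, OpenCV 4.12 (cv2) and the standard library are available. Lean on these libraries where they do the work, as an engineer would, in place of code of your own. Each camera call takes 0.05 s, during which the arm holds its last target. There are 200 camera calls.

TASK

Swing the folding hook on the drain stand fully out from its panel, slide the thumb latch of the blue parts washer so that its cover springs open, and take out the washed bracket and hang it by its window on the hook. Then put every dirty piston from the bench into the washer, standing upright on its floor, and push the cover down until the latch catches again. Leave the hook out and the bracket hanging, and knock nothing over on the bench.

Things in the scene. Friction and masses are not known exactly. Their poses are not given: they have to be found in the camera images.
- washer: blue parts washer, fixed; origin at the centre of the underside of its well. Well inside 220 (x) by 160 mm (y), walls 5 mm thick, tops at z = 92 mm, floor at z = 8 mm. On its -y side a grey control ledge carries the latch (y -85 to -150 mm, top at z = 69 mm). The cover is hinged along the well's +y side
- cover (a joint): cover angle (rad): 0 shut and latched, 1.68 fully open (upright, leaning back slightly past its hinge). Once the latch lets go a spring opens it fully in about a second and holds it; pushing it down takes 2 to 4 N at the free edge. It re-latches by itself: pressed fully down at the free edge (4 to 10 N, to about -0.01), its keeper pin rides down the latch's ramp and snaps in
- cover_hinge (a point): on the cover's hinge axis at mid-length, 98 mm above the bench; the axis runs along the washer's x. The point turns with the cover: the plate runs from it along the point's -y, and point z is the plate's outer (upper) side
- cover_edge (a point): middle of the cover's free edge, on the outer (upper) face; the cover is a plate 230 mm (along the hinge) by 178 mm by 6 mm thick with a thin blue panel on it; the outer face is 3 mm from the hinge axis
- latch (a joint): slide of the thumb latch along the washer's +x (m): 0 caught (spring returned), 0.014 end of travel; the cover is let go at about 0.010 (hold it there for half a second while the cover lifts). Takes 2 to 5 N; springs back to 0 when released
- latch_tab (a point): centre of the top of the latch's black thumb tab: upright block 12 mm (washer x) by 24 mm (washer y), 22 mm tall, on a 6 mm thick slide (40 by 26 mm) on the ledge; tab top at z = 97 mm. A steel tongue and ramp stick out from it, 21 to 31 mm from the tab centre on the cover side (washer +y), up to z = 106 mm
- bracket: dark steel pedestal bracket, 0.22 kg, standing in the washer: foot 64 (x) by 56 (y) by 6 mm; on its middle an upright plate 64 mm wide (x), 6 mm thick (y), top 78 mm above the foot's underside, with one window 40 mm wide from z = 14 to 58 mm and above it a 20 mm high bar to grip. Origin at the centre of the foot's underside
- bracket_window (a point): centre of the bracket's window (36 mm above its foot's underside); axes as the bracket's
- stand: drain stand fixed to the bench: grey upright panel 170 mm wide (x), 185 mm high, its face at local y = 0 facing local +y, over a low steel drip tray (6 mm base, 14 mm lips) that reaches local y = 165 mm. The hook's vertical hinge is at local x = 55 mm, y = 26 mm
- hook (a joint): swing of the folding hook (rad): 0 folded flat along the panel (arm pointing along the stand's -x), 1.57 fully out (arm pointing along the stand's +y). Stiff (about 1 N at the tip), stays where it is left
- hook_tip (a point): top of the hook's upturned end: arm is a round bar 9 mm thick, 110 mm long from its hinge, level, axis 160 mm above the bench; at its end a 9 mm prong stands up, its top 25 mm above the arm's axis (20 mm clear above the arm)
- hook_mid (a point): on the hook arm's axis, halfway (55 mm from the hinge); point x points from tip to hinge, z up
- filter: bystander: white oil filter can, 66 mm diameter, 75 mm tall, standing; origin at the centre of its underside
- bearing: bystander: steel bearing ring, 52 mm diameter, 15 mm tall, lying flat; origin at the centre of its underside
- jar: bystander: amber glass jar, 56 mm diameter, 75 mm tall, standing on the robot's right; origin at the centre of its underside
- plugbox: bystander: small cardboard box, 30 by 30 by 85 mm, standing at the far side; origin at the centre of its underside
- piston1: dirty aluminium engine piston: cylinder 52 mm in diameter and 60 mm tall, three dark ring grooves near its top, about 0.16 kg, standing on the bench; origin at the centre of its underside, z up its axis. Two to four of the four pistons are present (None for an absent one)
- piston2: dirty aluminium engine piston: cylinder 52 mm in diameter and 60 mm tall, three dark ring grooves near its top, about 0.16 kg, standing on the bench; origin at the centre of its underside, z up its axis. Two to four of the four pistons are present (None for an absent one)
- piston3: dirty aluminium engine piston: cylinder 52 mm in diameter and 60 mm tall, three dark ring grooves near its top, about 0.16 kg, standing on the bench; origin at the centre of its underside, z up its axis. Two to four of the four pistons are present (None for an absent one)
- piston4: dirty aluminium engine piston: cylinder 52 mm in diameter and 60 mm tall, three dark ring grooves near its top, about 0.16 kg, standing on the bench; origin at the centre of its underside, z up its axis. Two to four of the four pistons are present (None for an absent one)
There are look-alikes about, which are no part of the job. Leave any turquoise look-alike of the piston3 alone. Leave any brown look-alike of the piston2 alone.

How it is judged (in metres and radians):
On the way, in this order (a step that is already met when the one before it is completed fails the run):
1. the hook is swung out (over 1.3 rad) and the cover has sprung open (over 1.2 rad) (value of joint hook above 1.3 rad and value of joint cover above 1.2 rad), for 0.2 s.
2. the bracket hangs by its window on the swung-out hook, let go (x of bracket_window in the frame of hook_mid between -0.052 and 0.045 m and y of bracket_window in the frame of hook_mid between -0.02 and 0.02 m and z of bracket_window in the frame of hook_mid between -0.03 and -0.008 m and value of joint hook above 1.2 rad and contact force between the fingers and bracket below 0.05 N and linear speed of bracket below 0.1 m/s), for 0.3 s.
At the end, for the whole second after the job is handed in: Bracket hanging by its window on the hook arm (window centre 8 to 30 mm below the arm axis, within 20 mm sideways), hook out over 1.2 rad; every present piston upright (0.2 rad) on the well floor; cover shut (under 0.03 rad), latch caught (under 4 mm); all at rest (x of bracket_window in the frame of hook_mid between -0.052 and 0.045 m and y of bracket_window in the frame of hook_mid between -0.02 and 0.02 m and z of bracket_window in the frame of hook_mid between -0.03 and -0.008 m and value of joint hook above 1.2 rad and value of joint cover below 0.03 rad and value of joint latch below 0.004 m and linear speed of bracket below 0.05 m/s and x of piston1 in the frame of washer between -0.09 and 0.09 m and y of piston1 in the frame of washer between -0.07 and 0.07 m and z of each of piston1, piston2, piston3, piston4 in the frame of washer below 0.02 m and angle between each of piston1, piston2, piston3, piston4's own z axis and vertical below 0.2 rad and linear speed of each of piston1, piston2, piston3, piston4 below 0.03 m/s and x of piston2 in the frame of washer between -0.09 and 0.09 m and y of piston2 in the frame of washer between -0.07 and 0.07 m and x of piston3 in the frame of washer between -0.09 and 0.09 m and y of piston3 in the frame of washer between -0.07 and 0.07 m and x of piston4 in the frame of washer between -0.09 and 0.09 m and y of piston4 in the frame of washer between -0.07 and 0.07 m); the robot touches nothing.
It fails at once if a bystander (filter, jar or cardboard box) is knocked over (tilted over 0.7 rad) (angle between any of filter, jar, plugbox's own z axis and vertical above 0.7 rad).
Of piston1, piston2, piston3, piston4 only 2 to 4 are there at a start; the rules pass over those that are not, and their reading is None.
At some moment in a run one of piston1, piston2, piston3, piston4 may be knocked a few centimetres aside while the robot is not near it.
It also fails if it takes over 210 s, if anything falls off the work surface, if the arm or the gripper's body presses on something with over 40 N, if the wrist force passes 120 N, or if a joint passes its speed limit or range.

## Working session

There is one attempt and no reset: what is moved stays moved. The work goes in short steps, Python scripts to look and compute and a shell command to move; the robot and the scene stay as the last step left them, time stands still between calls to the robot, and variables do not carry over. Pictures are saved under pics/ and viewed, at most 14 in all, crops included, and the job is handed in when it is done.

```bash
ls; mkdir -p pics; cat > h.py <<'E'
from bench import *
import numpy as np, cv2, json
from scipy.spatial.transform import Rotation as R
def snap(name,fn=None):
    c=capture(name)
    if fn: cv2.imwrite('pics/'+fn,cv2.cvtColor(np.array(c['pixels']),cv2.COLOR_RGB2BGR))
    return c
def ray(c,u,v):
    K=np.array([[c['fx'],0,c['cx']],[0,c['fy'],c['cy']],[0,0,1]],float)
    p=cv2.undistortPoints(np.array([[[u,v]]],float),K,np.array([c['k1'],0,0,0,0.]))[0,0]
    return np.array(c['origin'],float),np.array(c['rotation'],float).reshape(3,3)@np.array([p[0],p[1],1])
def onz(c,u,v,z):
    o,d=ray(c,u,v); return o+d*(z-o[2])/d[2]
def proj(c,P):
    p=np.array(c['rotation'],float).reshape(3,3).T@(np.array(P,float)-np.array(c['origin'],float)); x,y=p[0]/p[2],p[1]/p[2]
    s=1+c['k1']*(x*x+y*y); return np.array([c['fx']*x*s+c['cx'],c['fy']*y*s+c['cy']]).round(1)
E
python3 - <<'E'
from h import *
for n in('top','side'):
    c=snap(n,n+'0.png'); print(n,{k:np.round(v,3).tolist() for k,v in c.items() if k!='pixels'})
s=observe();print({k:np.round(v,3).tolist() for k,v in s.items()})
import bench;print([x for x in dir(bench) if x[0]!='_'])
try: print(grip_point_offset)
except Exception as e: print(e)
E
```

```text
pics
top {'fx': 361.315, 'fy': 361.315, 'cx': 315.852, 'cy': 196.071, 'k1': -0.034, 'origin': [371.186, -0.98, 1106.527], 'rotation': [-0.061, 0.711, -0.697, 0.065]}
side {'fx': 440.412, 'fy': 440.412, 'cx': 322.173, 'cy': 202.502, 'k1': -0.014, 'origin': [75.883, -562.173, 818.932], 'rotation': [-0.369, 0.859, -0.328, 0.131]}
{'t': 0.1, 'qpos': [1.341, 0.087, 0.175, 1.66, -0.0, 1.571], 'qd': [0.0, 0.0, 0.001, 0.0, 0.001, 0.001], 'joint_efforts': [0.0, -52.156, 46.565, 0.016, 0.0, 0.0], 'ee_pos': [125.236, 535.338, 230.653], 'eef_rot': [-0.0, 0.115, 0.993, -0.001], 'contact_force': [-0.69, 0.248, 1.101], 'torque': [0.032, -0.002, 0.02], 'grasp_force': 0.0, 'grip_width': 1.001}
['Unreachable', 'capture', 'grip_point_offset', 'hand_in', 'observe']
-18.700000000000003
```

```bash
sed -i "s/np.array(c\['rotation'\],float).reshape(3,3)/Rm(c)/g" h.py; cat >> h.py <<'E'
def Rm(c):
    q=c['rotation']; return R.from_quat([q[1],q[2],q[3],q[0]]).as_matrix()
def tool(s): q=s['eef_rot']; return R.from_quat([q[1],q[2],q[3],q[0]])
E
python3 - <<'E'
from h import *
c=capture('top');print(onz(c,320,200,0),Rm(c).round(2).tolist()); print(tool(observe()).as_matrix().round(3).tolist())
E
```

```text
[558.08658522 -19.13928367   0.        ] [[0.02, -0.98, 0.18], [-1.0, -0.02, -0.0], [0.01, -0.18, -0.98]]
[[-0.974, 0.228, -0.0], [0.228, 0.974, -0.001], [-0.0, -0.001, -1.0]]
```

View pics/top0.png

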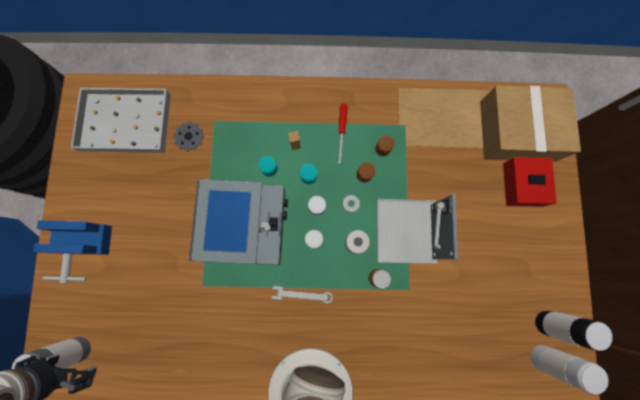

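View pics/side0.png

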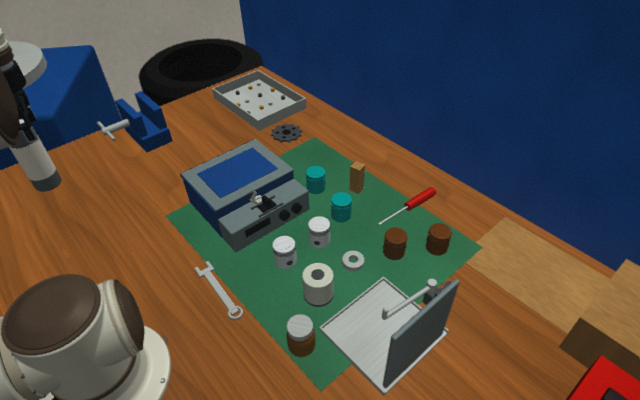

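```bash
python3 - <<'E'
from h import *
a=cv2.imread('pics/top0.png');b=cv2.imread('pics/side0.png')
cv2.imwrite('pics/cropT.png',cv2.resize(a[120:300,180:470],(800,497),interpolation=cv2.INTER_CUBIC)) # x2.7586
cv2.imwrite('pics/cropS.png',cv2.resize(b[130:390,170:490],(738,600),interpolation=cv2.INTER_CUBIC)) # 2.3077
E
```

```text
(no output)
```

View pics/cropT.png

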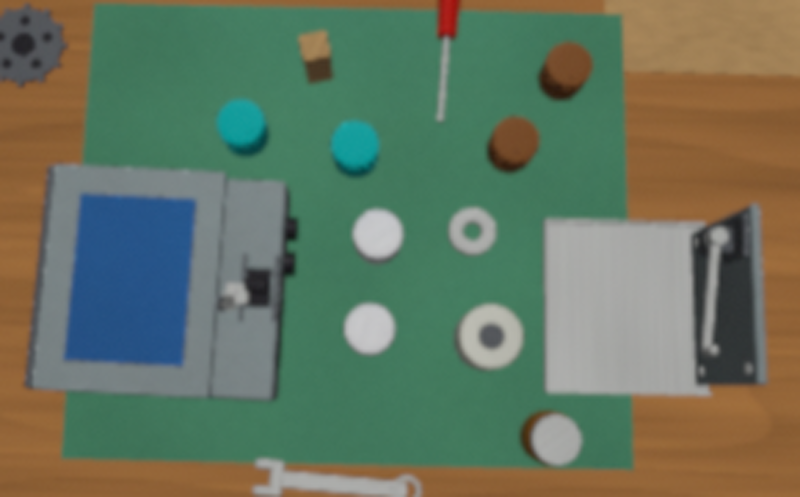

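View pics/cropS.png

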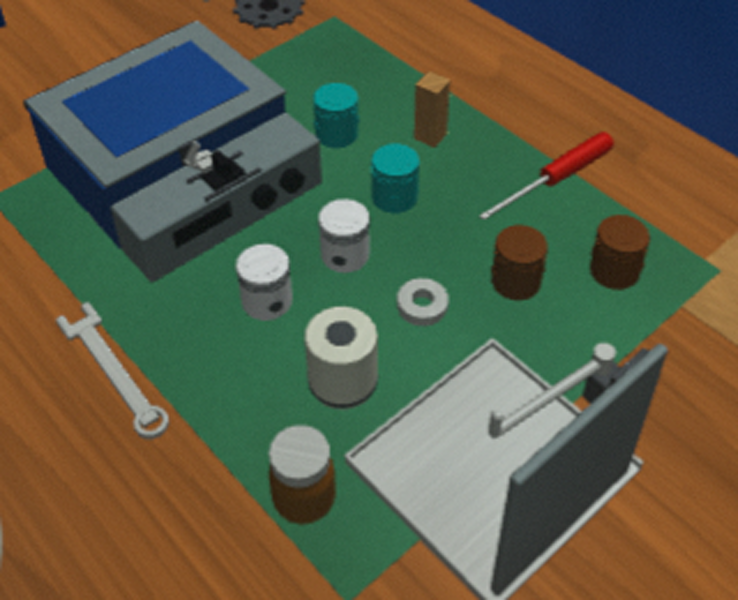

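```bash
python3 - <<'E'
from h import *
T=capture('top');S=capture('side')
t=lambda u,v:(180+u/2.7586,120+v/2.7611); s=lambda u,v:(170+u/2.3063,130+v/2.3077)
def tr(a,b):
    o1,d1=ray(T,*a);o2,d2=ray(S,*b);d1=d1/np.linalg.norm(d1);d2=d2/np.linalg.norm(d2)
    A=np.stack([d1,-d2],1);k=np.linalg.lstsq(A,o2-o1,rcond=None)[0];p,q=o1+k[0]*d1,o2+k[1]*d2
    return ((p+q)/2).round(0),np.linalg.norm(p-q).round(1)
for n,(a,z,b) in dict(p_far=((378,234),60,(344,216)),p_near=((370,328),60,(263,263)),cTL=((52,167),101,(197,24)),cTR=((226,173),101,(284,93)),cBR=((211,397),101,(108,186)),cBL=((28,387),101,(26,101)),
 tab=((258,280),97,(224,164)),tip=((711,348),185,(494,417)),hinge=((718,237),165,(605,351)),panT=((757,206),185,(662,349)),panB=((765,382),185,(517,477)),trayT=((545,219),14,(492,342)),trayB=((545,393),14,(348,457)),filt=((491,336),75,(341,334)),jar=((555,439),75,(300,455)),bear=((473,231),15,(423,298)),box=((314,43),85,(433,82))).items():
    print(n,onz(T,*t(*a),z).round(0)[:2],onz(S,*s(*b),z).round(0)[:2],*tr(t(*a),s(*b)))
E
```

```text
p_far [534. -10.] [535. -10.] [534. -10.  60.] 1.0
p_near [434.  -3.] [434.  -4.] [434.  -3.  59.] 0.2
cTL [590. 329.] [588. 318.] [594. 332.  90.] 3.0
cTR [588. 149.] [584. 146.] [588. 150.  97.] 1.9
cBR [360. 153.] [361. 152.] [361. 153. 100.] 1.5
cBL [366. 336.] [365. 329.] [367. 338.  94.] 1.7
tab [478. 112.] [469. 102.] [478. 114.  83.] 3.4
tip [ 414. -318.] [ 409. -322.] [ 414. -320.  177.] 2.4
hinge [ 521. -336.] [ 527. -332.] [ 521. -334.  172.] 2.0
panT [ 549. -367.] [ 546. -367.] [ 548. -367.  184.] 2.1
panB [ 384. -367.] [ 386. -365.] [ 384. -366.  188.] 0.0
trayT [ 562. -196.] [ 558. -199.] [ 562. -197.    8.] 0.8
trayB [ 371. -194.] [ 373. -199.] [ 373. -196.    9.] 4.5
filt [ 428. -128.] [ 427. -129.] [ 428. -128.   73.] 0.5
jar [ 325. -193.] [ 322. -199.] [ 325. -195.   67.] 0.7
bear [ 546. -115.] [ 546. -116.] [ 547. -116.   14.] 0.4
box [736.  63.] [733.  62.] [736.  64.  82.] 1.6
```

```bash
python3 -m pendant '[-3.75,-3.08,0,0,0,0,0.3, -3.75,-3.08,0,0,0,0,0.6, -3.75,-3.08,0,0,0,0,0.6, -3.75,-3.08,0,0,0,0,0.6, -3.75,-3.08,0,0,0,0,0.6, -3.75,-3.08,0,0,0,0,0.6, -3.75,-3.08,0,0,0,0,0.6, -3.75,-3.08,0,0,0,0,0.6, -3.75,-3.08,0,0,0,0,0.6, -3.75,-3.08,0,0,0,0,0.6]' 20
python3 -m pendant '[-1,-4.6,0,0,0,0,0.6, -1,-4.6,0,0,0,0,0.6, -1,-4.6,0,0,0,0,0.6, -1,-4.6,0,0,0,0,0.6, -1,-4.6,0,0,0,0,0.6, -1,-4.6,0,0,0,0,0.6, -1,-4.6,0,0,0,0,0.6, -1,-4.6,0,0,0,0,0.6, -1,-4.6,0,0,0,0,0.6, -1,-4.6,0,0,0,-0.08,0.6]'
cat > st.py <<'E'
from h import *
s=observe();y=tool(s).as_matrix()[:,1];z=tool(s).as_matrix()[:,2]
print('t',round(s['t'],1),'p',np.round(s['ee_pos'],1),'h',np.arctan2(y[1],y[0]).round(3),'z',z.round(3),'F',np.round(s['contact_force'],1),'w',round(s['grip_width'],3),'g',round(s['grasp_force'],1),'q',np.round(s['qpos'],2))
E
python3 st.py
```

```text
t: 1.25
ee_pos: [421.1, 148.3, 231.5]
eef_rot: [0.0, 0.115, 0.993, 0.0]
contact_force: [0.8, 1.7, -0.8]
grip_width: 0.397
grasp_force: 0.0
t: 2.25
ee_pos: [412.3, -322.5, 231.3]
eef_rot: [0.0, 0.075, 0.997, -0.0]
contact_force: [0.8, -0.2, 0.2]
grip_width: 0.399
grasp_force: 0.0
t 2.2 p [ 412.3 -322.5  231.3] h 1.421 z [ 0. -0. -1.] F [ 0.8 -0.2  0.2] w 0.399 g 0.0 q [-0.66  0.02  0.11  1.66  0.   -0.51]
```

```bash
python3 -m pendant '[0,0,1.2,0,0,0,0.6, 0,0,1.2,0,0,0,0.6, 0,0,1.2,0,0,0,0.6, 0,0,1.2,0,0,0,0.6, 0,0,1.3,0,0,0,0.6, 0,0,0.2,0,0,0,0.85, 0,0,0,0,0,0,0.85, 0,0,0,0,0,0,0.85, 0,0,0,0,0,0,0.85, 0,0,0,0,0,0,0.85]'
python3 -m pendant '[0,0.8,0,0,0,0.07,0.85, 0,0.8,0,0,0,0.07,0.85, 0,0.8,0,0,0,0.07,0.85, 0,0.8,0,0,0,0.07,0.85, 0,0.8,0,0,0,0.07,0.85, 0,0.8,0,0,0,0.07,0.85, 0,0.8,0,0,0,0.07,0.85, 0,0.8,0,0,0,0.07,0.85, 0,0.8,0,0,0,0.07,0.85, 0,0.8,0,0,0,0.07,0.85]'
python3 st.py; python3 - <<'E'
from h import *
a=np.array(capture('side')['pixels'])[200:400,300:520,::-1]
cv2.imwrite('pics/hk1.png',cv2.resize(a,(660,600),interpolation=cv2.INTER_CUBIC))
E
```

```text
t: 3.25
ee_pos: [413.0, -320.6, 168.8]
eef_rot: [0.0, 0.075, 0.997, -0.0]
contact_force: [-0.8, 0.5, 0.1]
grip_width: 0.151
grasp_force: 0.0
t: 4.25
ee_pos: [448.3, -250.5, 168.6]
eef_rot: [0.0, 0.414, 0.91, -0.0]
contact_force: [0.1, -1.1, 0.6]
grip_width: 0.148
grasp_force: 0.5
t 4.2 p [ 448.3 -250.5  168.6] h 0.718 z [ 0.    -0.001 -1.   ] F [ 0.1 -1.1  0.6] w 0.148 g 0.5 q [-0.51 -0.02 -0.05  1.54 -0.    0.34]
```

View pics/hk1.png

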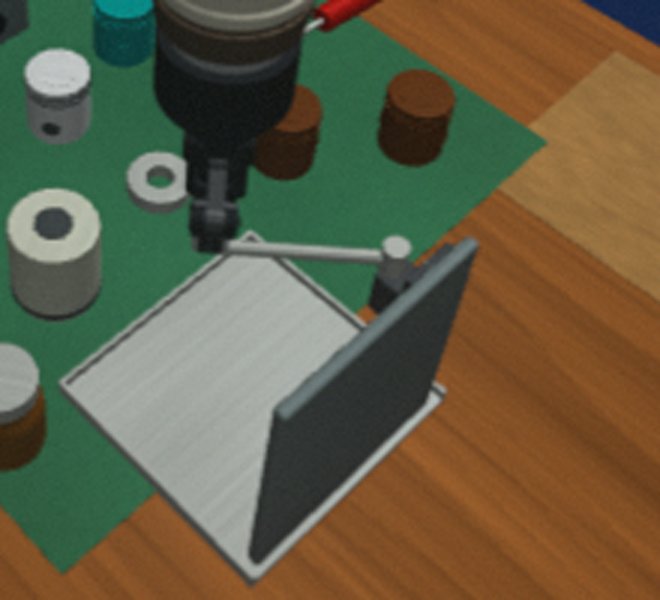

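```bash
python3 -m pendant '[0,0.8,0,0,0,0.075,0.85, 0,0.8,0,0,0,0.075,0.85, 0,0.8,0,0,0,0.075,0.85, 0,0.8,0,0,0,0.075,0.85, 0,0.8,0,0,0,0.075,0.85, 0,0.8,0,0,0,0.075,0.85, 0,0.8,0,0,0,0.075,0.85, 0,0.8,0,0,0,0.075,0.85, 0,0.8,0,0,0,0.075,0.85, 0,0.8,0,0,0,0,0.85]'
python3 st.py
```

```text
t: 5.3
ee_pos: [520.6, -221.2, 168.4]
eef_rot: [-0.0, 0.691, 0.723, -0.0]
contact_force: [-2.2, 0.9, 0.4]
grip_width: 0.149
grasp_force: 0.5
t 5.3 p [ 520.6 -221.2  168.4] h 0.046 z [-0.  0. -1.] F [-2.2  0.9  0.4] w 0.149 g 0.5 q [-0.4   0.11  0.08  1.54  0.    1.12]
```

```bash
python3 -m pendant '[0,0.4,0,0,0,0,0.85, 0,0,0,0,0,0,0.85, 0,-0.4,0,0,0,0,0.6, 0,0,0,0,0,0,0.6, 0,0,-1.5,0,0,0,0.6, 0,0,-1.5,0,0,0,0.6, 0,0,-2.5,0,0,0,0.6, 0,0,-1,0,0,-0.14,0.6, 0,0,0,0,0,-0.14,0.8, 0,0,0,0,0,-0.14,1]'
python3 -m pendant '[0,0,0,0,0,-0.14,1, 0,0,0,0,0,-0.14,1, 0,0,0,0,0,-0.14,1, 0,0,0,0,0,-0.14,1, 0,0,0,0,0,-0.14,1, 0,0,0,0,0,-0.14,1, 0,0,0,0,0,-0.14,1, 0,0,0,0,0,-0.125,1, 0,4,0,0,0,0,1, 0,4.5,0,0,0,0,1]'
python3 st.py;  python3 - <<'E'
from h import *
c=snap('side');a=np.array(c['pixels'])[:,:,::-1]
cv2.imwrite('pics/lt.png',cv2.resize(a[160:270,190:350],(800,550),interpolation=cv2.INTER_CUBIC))
E
```

```text
t: 6.3
ee_pos: [520.7, -221.3, 233.9]
eef_rot: [0.001, 0.522, 0.853, 0.0]
contact_force: [-0.6, 0.7, -0.5]
grip_width: 0.07
grasp_force: 0.0
t: 7.3
ee_pos: [520.3, -136.2, 233.0]
eef_rot: [0.0, 0.001, 1.0, 0.0]
contact_force: [0.3, 0.2, 0.1]
grip_width: 0.001
grasp_force: 0.0
t 7.3 p [ 520.3 -136.2  233. ] h 1.569 z [ 0.  0. -1.] F [0.3 0.2 0.1] w 0.001 g 0.0 q [-0.26  0.06  0.15  1.66  0.   -0.25]
```

View pics/lt.png

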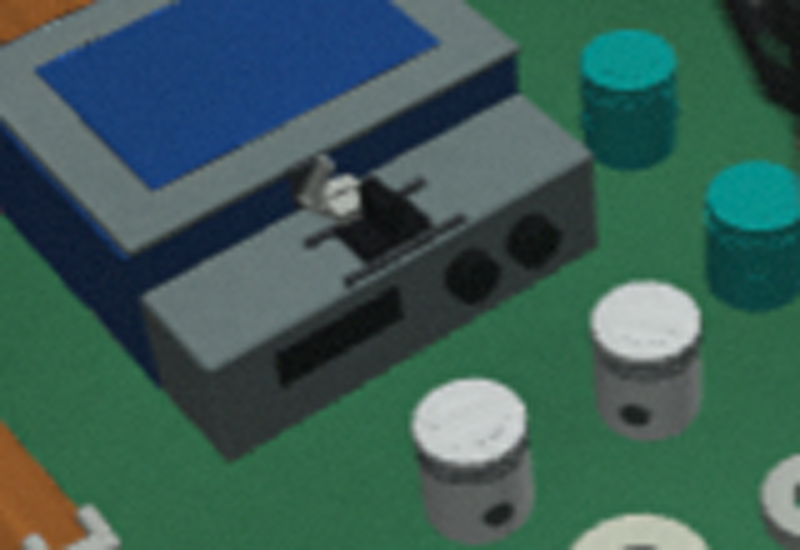

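```bash
python3 - <<'E'
from h import *
c=capture('side')
for p in((370,180),(395,200),(430,222)): print(onz(c,190+p[0]/5,160+p[1]/5,97).round(0))
for P in ((478,112,97),(472,100,97),(472,124,97),(484,124,97),(484,100,97)): print(P,(proj(c,P)-[190,160])*5)
T=snap('top');a=np.array(T['pixels'])[195:250,250:300]
m=(a.max(2)<45).astype(np.uint8); n,l,st,ce=cv2.connectedComponentsWithStats(m)
for i in range(1,n):
  if st[i,4]>8: print(st[i],ce[i]+[250,195],onz(T,*(ce[i]+[250,195]),97).round(0))
E
```

```text
[474. 122.  97.]
[475. 102.  97.]
[478.  79.  97.]
(478, 112, 97) [388.5 186.5]
(472, 100, 97) [393.5 205. ]
(472, 124, 97) [363.5 179.5]
(484, 124, 97) [384. 168.]
(484, 100, 97) [413.5 193. ]
[34  5  3  7 18] [285.05555556 203.        ] [531.  81.  97.]
[33 20  3  4 11] [284.09090909 216.63636364] [492.  82.  97.]
[20 24  7 11 68] [273.27941176 223.64705882] [472. 112.  97.]
```

```bash
python3 -m pendant '[1.3,4.03,0,0,0,0,1, 1.3,4.03,0,0,0,0,1, 1.3,4.03,0,0,0,0,1, 1.3,4.03,0,0,0,0,1, 1.3,4.03,0,0,0,0,1, 1.3,4.03,0,0,0,0,1, 0,0,3.7,0,0,0,1, 0,0,3.7,0,0,0,1, 0,0,3.7,0,0,0,1, 0,0,3.7,0,0,0,1]'
python3 -m pendant '[0,0,0.1,0,0,0,1, -0.4,0,0,0,0,0,1, -0.4,0,0,0,0,0,1, -0.4,0,0,0,0,0,1, -0.4,0,0,0,0,0,1, -0.3,0,0,0,0,0,1, -0.3,0,0,0,0,0,1, 0,0,0,0,0,0,1, 0,0,0,0,0,0,1, 0,0,0,0,0,0,1]'
```

```text
t: 8.45
ee_pos: [442.8, 105.1, 84.0]
eef_rot: [0.001, -0.0, 1.0, 0.0]
contact_force: [0.1, 0.1, 0.4]
grip_width: 0.0
grasp_force: 0.0
t: 9.45
ee_pos: [464.5, 104.0, 84.5]
eef_rot: [0.0, 0.0, 1.0, -0.002]
contact_force: [-1.1, -14.7, 5.4]
grip_width: 0.001
grasp_force: 1.7
```

```bash
python3 st.py; python3 - <<'E'
from h import *
c=snap('side');a=np.array(c['pixels'])[:,:,::-1]
cv2.imwrite('pics/lt2.png',cv2.resize(a[60:280,150:450],(800,587),interpolation=cv2.INTER_CUBIC))
E
```

```text
t 9.4 p [464.5 104.   84.5] h 1.57 z [ 0.    -0.004 -1.   ] F [ -1.1 -14.7   5.4] w 0.001 g 1.7 q [ 0.22 -0.1  -0.29  1.38 -0.    0.22]
```

View pics/lt2.png

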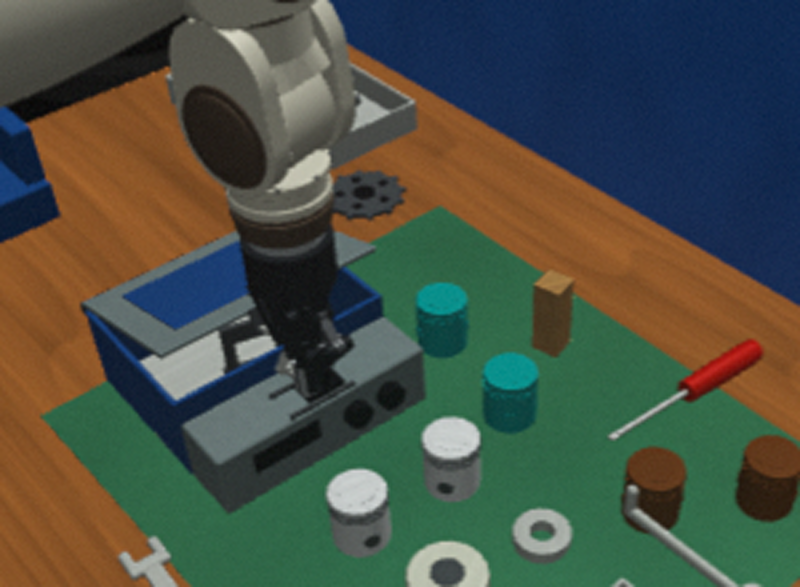

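```bash
python3 -m pendant '[0,-1,0,0,0,0,1, 0,-1,0,0,0,0,1, 0,-1,-0.5,0,0,0,1, 0,-1,-1,0,0,0,1, 0,-1,-2,0,0,0,1, 0,-1,-2,0,0,0,1, 0,-1,-3,0,0,0,1, 0,-1,-3,0,0,0,1, 0,-1,-3,0,0,0,0.8, 0,-1,-2,0,0,0,0.5]'
python3 -m pendant '[0,-1,0,0,0,0,0.5, 0,0,0,0,0,0,0.5, 0,0,0,0,0,0,0.5, 0,0,0,0,0,0,0.5, 0,0,0,0,0,0,0.5, 0,0,0,0,0,0,0.5, 0,0,0,0,0,0,0.5, 0,0,0,0,0,0,0.5, 0,0,0,0,0,0,0.5, 0,0,0,0,0,0,0.5]'
python3 st.py; python3 - <<'E'
from h import *
snap('top','top1.png');snap('side','side1.png')
a=cv2.imread('pics/top1.png')[150:300,170:470];b=cv2.imread('pics/side1.png')[100:300,150:450]
cv2.imwrite('pics/v2.png',np.vstack([cv2.resize(a,(520,260),interpolation=cv2.INTER_CUBIC),cv2.resize(b,(520,340),interpolation=cv2.INTER_CUBIC)]))
E
```

```text
t: 10.5
ee_pos: [464.8, 4.6, 252.5]
eef_rot: [0.002, 0.0, 1.0, -0.0]
contact_force: [0.1, -0.2, -0.9]
grip_width: 0.332
grasp_force: 0.0
t: 11.5
ee_pos: [464.4, -4.3, 249.3]
eef_rot: [0.0, -0.0, 1.0, -0.0]
contact_force: [0.6, 0.3, 0.0]
grip_width: 0.5
grasp_force: 0.0
t 11.5 p [464.4  -4.3 249.3] h 1.571 z [ 0. -0. -1.] F [0.6 0.3 0. ] w 0.5 g 0.0 q [-0.01 -0.11  0.02  1.7  -0.   -0.01]
```

View pics/v2.png

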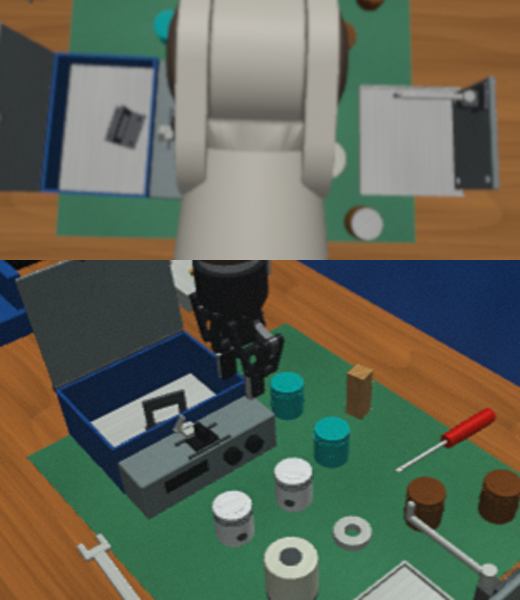

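```bash
python3 - <<'E'
from h import *
a=cv2.imread('pics/top1.png')[200:250,220:270];b=cv2.imread('pics/side1.png')[165:225,210:270]
cv2.imwrite('pics/br.png',np.hstack([cv2.resize(a,(400,400),interpolation=cv2.INTER_CUBIC),cv2.resize(b,(400,400),interpolation=cv2.INTER_CUBIC)]))
E
```

```text
(no output)
```

View pics/br.png

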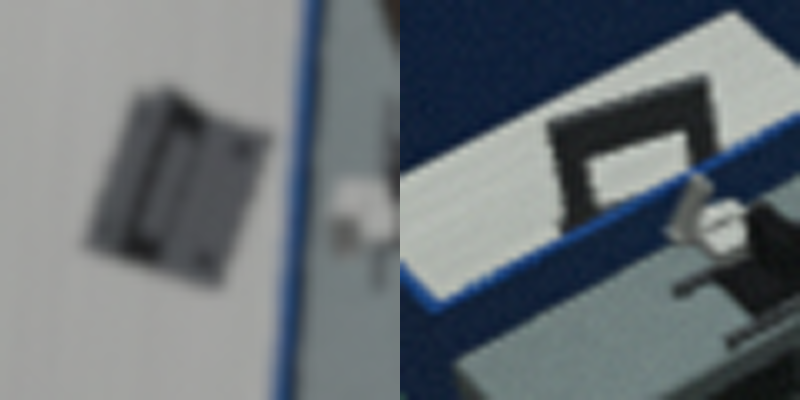

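```bash
python3 - <<'E'
from h import *
T=capture('top');S=capture('side')
s=lambda u,v:(210+(u-400)/6.667,165+v/6.667); t=lambda u,v:(220+u/8,200+v/8)
for p in((548,122),(708,75)): print('bar',onz(S,*s(*p),86).round(1))
for p in((137,90),(270,135),(218,290),(85,245)): print('foot?',onz(T,*t(*p),14).round(1))
for x in((130,88),(168,85),(85,245),(120,256)): print('bartop?',onz(T,*t(*x),86).round(1))
for x in ((80,-40),): pass
E
```

```text
bar [448.3 225.1  86. ]
bar [509.2 206.4  86. ]
foot? [515.6 233.1  14. ]
foot? [499.4 181.5  14. ]
foot? [440.4 198.2  14. ]
foot? [456.2 249.4  14. ]
bartop? [506.7 220.2  86. ]
bartop? [508.1 206.7  86. ]
bartop? [450.6 232.9  86. ]
bartop? [447.  220.3  86. ]
```

```bash
python3 -m pendant '[-0.27,4.4,0,0,0,0,0.5, -0.27,4.4,0,0,0,0,0.5, -0.27,4.4,0,0,0,0,0.5, -0.27,4.4,0,0,0,0,0.5, -0.27,4.4,0,0,0,0,0.5, 0,0,0,0,0,0.14,0.5, 0,0,0,0,0,0.14,0.5, 0,0,4.5,0,0,0,0.5, 0,0,4.5,0,0,0,0.5, 0,0,4.5,0,0,0,0.5]' 40
python3 -m pendant '[0,0,1.5,0,0,0,0.5, 0,0,1.5,0,0,0,0.5, 0,0,1.5,0,0,0,0.5, 0,0,0,0,0,0,0.5, 0,0,0,0,0,0,0.7, 0,0,0,0,0,0,1, 0,0,0,0,0,0,1, 0,0,0,0,0,0,1, 0,0,0,0,0,0,1, 0,0,0,0,0,0,1]'
python3 st.py; python3 - <<'E'
from h import *
T=capture('top')
for z,p in ((185,(393,96)),(172,(470,98))): print(onz(T,170+p[0]/1.7333,150+p[1]/1.7333,z).round(0))
E
```

```text
t: 12.7
ee_pos: [477.9, 215.7, 112.9]
eef_rot: [0.0, 0.139, 0.99, 0.0]
contact_force: [0.2, -0.2, -0.0]
grip_width: 0.5
grasp_force: 0.0
t: 13.7
ee_pos: [478.4, 216.0, 70.1]
eef_rot: [0.001, 0.139, 0.99, 0.001]
contact_force: [0.7, 2.3, 6.2]
grip_width: 0.059
grasp_force: 43.9
t 13.7 p [478.4 216.   70.1] h 1.291 z [ 0.001  0.001 -1.   ] F [0.7 2.3 6.2] w 0.059 g 43.9 q [ 0.42  0.02 -0.2   1.34  0.    0.7 ]
[ 517. -215.  185.]
[ 518. -336.  172.]
```

```bash
python3 -m pendant '[0,0,-1,0,0,0,1, 0,0,-2,0,0,0,1, 0,0,-2.5,0,0,0,1, 0,0,-2.5,0,0,0,1, 0,0,-2.5,0,0,0,1, 0,0,-1.5,0,0,-0.05,1, 0,0,-0.7,0,0,-0.08,1, 0,0,0,0,0,-0.09,1, 0,0,0,0,0,-0.06,1, 0,0,0,0,0,0,1]' 60
python3 -m pendant '[-0.2,-2,0,0,0,0,1, -0.35,-3.6,0,0,0,0,1, -0.46,-4.6,0,0,0,0,1, -0.46,-4.6,0,0,0,0,1, -0.46,-4.6,0,0,0,0,1, -0.46,-4.6,0,0,0,0,1, -0.46,-4.6,0,0,0,0,1, -0.46,-4.6,0,0,0,0,1, -0.46,-4.6,0,0,0,0,1, -0.3,-2.8,0,0,0,0,1]'
python3 -m pendant '[0,0,0,0,0,0,1, 0,0,0,0,0,0,1, 0,0,0,0,0,0,1, 0,0,0,0,0,0,1, 0,0,0,0,0,0,1, 0,0,0,0,0,0,1, 0,0,0,0,0,0,1, 0,0,0,0,0,0,1, 0,0,0,0,0,0,1, 0,0,0,0,0,0,1]'
python3 st.py; python3 - <<'E'
from h import *
snap('top','top2.png');snap('side','side2.png')
b=cv2.imread('pics/side2.png')[180:330,300:500]
cv2.imwrite('pics/v3.png',cv2.resize(b,(800,600),interpolation=cv2.INTER_CUBIC))
E
```

```text
t: 14.75
ee_pos: [477.6, 215.4, 196.3]
eef_rot: [-0.0, -0.0, 1.0, -0.0]
contact_force: [-0.2, -0.2, -2.4]
grip_width: 0.046
grasp_force: 62.1
t: 15.75
ee_pos: [518.1, -193.3, 196.0]
eef_rot: [-0.0, 0.002, 1.0, -0.0]
contact_force: [0.2, 0.8, -1.7]
grip_width: 0.049
grasp_force: 62.0
t: 16.75
ee_pos: [518.7, -190.4, 196.3]
eef_rot: [-0.0, -0.0, 1.0, -0.0]
contact_force: [0.1, 0.6, -2.8]
grip_width: 0.052
grasp_force: 62.1
t 16.8 p [ 518.7 -190.4  196.3] h 1.571 z [-0. -0. -1.] F [ 0.1  0.6 -2.8] w 0.052 g 62.1 q [-0.35  0.08  0.1   1.59 -0.   -0.35]
```

View pics/v3.png

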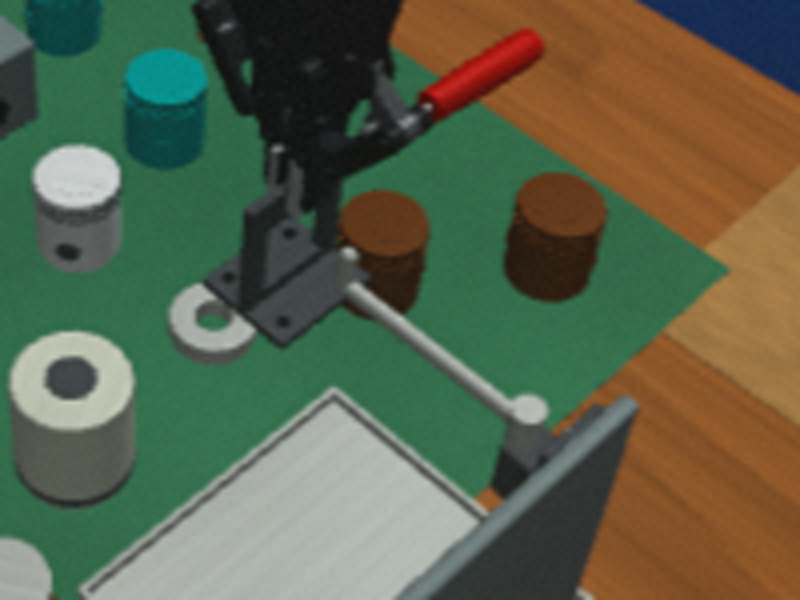

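```bash
python3 -m pendant '[0,-0.6,0,0,0,0,1, 0,-0.6,0,0,0,0,1, 0,-0.6,0,0,0,0,1, 0,-0.6,0,0,0,0,1, 0,-0.6,0,0,0,0,1, 0,-0.6,0,0,0,0,1, 0,-0.6,0,0,0,0,1, 0,-0.6,0,0,0,0,1, 0,0,0,0,0,0,1, 0,0,0,0,0,0,1]'
python3 - <<'E'
from h import *
b=snap('side')['pixels'][200:310,340:460,::-1]
cv2.imwrite('pics/v4.png',cv2.resize(b,(600,550),interpolation=cv2.INTER_CUBIC))
E
```

```text
t: 17.85
ee_pos: [518.6, -238.4, 196.2]
eef_rot: [-0.0, 0.0, 1.0, 0.0]
contact_force: [-0.3, -0.1, -2.3]
grip_width: 0.052
grasp_force: 62.0
```

View pics/v4.png

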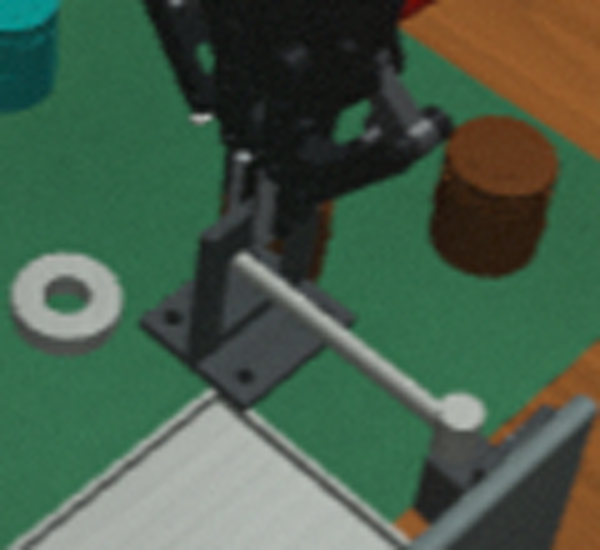

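```bash
python3 -m pendant '[0,-0.7,0,0,0,0,1, 0,-0.7,0,0,0,0,1, 0,-0.7,0,0,0,0,1, 0,-0.7,0,0,0,0,1, 0,-0.7,0,0,0,0,1, 0,0,0.6,0,0,0,1, 0,0,0.6,0,0,0,1, 0,0,0.6,0,0,0,1, 0,0,0.5,0,0,0,1, 0,0,0.2,0,0,0,1]'
python3 -m pendant '[0,0,0.1,0,0,0,1, 0,0,0,0,0,0,1, 0,0,0.1,0,0,0,1, 0,0,0,0,0,0,1, 0,0,0.05,0,0,0,1, 0,0,0,0,0,0,1, 0,0,0.05,0,0,0,1, 0,0,0,0,0,0,1, 0,0,0,0,0,0,1, 0,0,0,0,0,0,1]'
```

```text
t: 18.9
ee_pos: [518.4, -273.0, 170.4]
eef_rot: [-0.0, -0.0, 1.0, 0.0]
contact_force: [0.4, 0.9, -2.4]
grip_width: 0.052
grasp_force: 62.0
t: 19.9
ee_pos: [518.7, -273.4, 168.5]
eef_rot: [0.0, -0.0, 1.0, -0.0]
contact_force: [-0.0, 0.4, 0.1]
grip_width: 0.053
grasp_force: 62.4
```

```bash
python3 -m pendant '[0,0,0,0,0,0,0.9, 0,0,0,0,0,0,0.85, 0,0,0,0,0,0,0.8, 0,0,0,0,0,0,0.7, 0,0,0,0,0,0,0.65, 0,0,-1,0,0,0,0.65, 0,0,-2,0,0,0,0.65, 0,0,-3,0,0,0,0.65, 0,0,-3,0,0,0,0.4, 0,0,0,0,0,0,0.2]'
python3 -m pendant '[0,2,0,0,0,0,0.2, 0,4,0,0,0,0,0.2, 0,4,0,0,0,0,0.2, 0,0,0,0,0,0,0.2, 0,0,0,0,0,0,0.2, 0,0,0,0,0,0,0.2, 0,0,0,0,0,0,0.2, 0,0,0,0,0,0,0.2, 0,0,0,0,0,0,0.2, 0,0,0,0,0,0,0.2]'
python3 - <<'E'
from h import *
T=snap('top','top3.png')
b=snap('side','side3.png')['pixels'][:,:,::-1][150:350,230:500]
cv2.imwrite('pics/v5.png',np.hstack([cv2.resize(b,(500,370),interpolation=cv2.INTER_CUBIC),cv2.resize(np.array(T['pixels'])[150:270,380:470,::-1],(277,370),interpolation=cv2.INTER_CUBIC)]))
E
```

```text
t: 20.9
ee_pos: [519.6, -273.8, 263.5]
eef_rot: [0.003, -0.0, 1.0, -0.002]
contact_force: [0.4, -0.5, -0.0]
grip_width: 0.679
grasp_force: 0.0
t: 21.9
ee_pos: [518.6, -173.7, 258.2]
eef_rot: [-0.0, 0.0, 1.0, 0.0]
contact_force: [-0.0, -0.7, -0.9]
grip_width: 0.799
grasp_force: 0.0
```

View pics/v5.png

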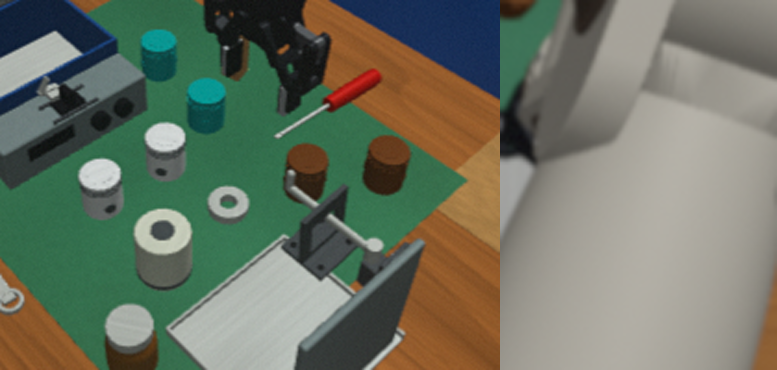

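```bash
cat > pist.py <<'E'
from h import *
c=capture('side');a=np.array(c['pixels']);hsv=cv2.cvtColor(a,cv2.COLOR_RGB2HSV)
m=((hsv[...,1]<40)&(hsv[...,2]>175)).astype(np.uint8)
n,l,st,ce=cv2.connectedComponentsWithStats(m)
for i in range(1,n):
    x,y,w,hh,A=st[i]
    if A>120: print(st[i],'bbox-centre@60',onz(c,x+w/2-.5,y+hh/2-.5,60).round(0)[:2])
E
python3 pist.py
```

```text
[ 43   0  33  16 199] bbox-centre@60 [ 548. 1913.]
[  0   9  34  20 214] bbox-centre@60 [ 356. 1914.]
[245  83  50  37 716] bbox-centre@60 [778. 518.]
[368  83  38  13 288] bbox-centre@60 [1115.  308.]
[ 204  168   69   41 1102] bbox-centre@60 [462. 227.]
[309 217  21  15 251] bbox-centre@60 [534. -11.]
[ 69 230  36  44 614] bbox-centre@60 [ 88. 280.]
[273 236  22  17 286] bbox-centre@60 [433.  -3.]
[343 251  20  16 173] bbox-centre@60 [ 520. -139.]
[303 263  30  24 442] bbox-centre@60 [ 434. -120.]
[206 272  27  34 141] bbox-centre@60 [259. -10.]
[ 323  283  123  109 4526] bbox-centre@60 [ 432. -314.]
[288 315  24  19 160] bbox-centre@60 [ 331. -186.]
[ 125  323   45   77 1752] bbox-centre@60 [ 75. -58.]
[ 67 337  38  16 269] bbox-centre@60 [ 1. 51.]
[ 43 354  63  12 174] bbox-centre@60 [-26.  35.]
```

```bash
python3 -m pendant '[-0.39,4.1,0,0,0,0,0, -0.39,4.1,0,0,0,0,0, -0.39,4.1,0,0,0,0,0, -0.39,4.1,0,0,0,0,0, 0,0,3.5,0,0,0,0, 0,0,4,0,0,0,0, 0,0,4,0,0,0,0, 0,0,4,0,0,0,0, 0,0,4,0,0,0,0, 0,0,2,0,0,0,0]' 40
python3 -m pendant '[0,0,1.1,0,0,0,0, 0,0,0,0,0,0,0, 0,0,0,0,0,0,0.3, 0,0,0,0,0,0,0.6, 0,0,0,0,0,0,0.6, 0,0,0,0,0,0,0.6, 0,0,0,0,0,0,0.6, 0,0,0,0,0,0,0.6, 0,0,0,0,0,0,0.6, 0,0,0,0,0,0,0.6]'
```

```text
t: 23.05
ee_pos: [532.4, -9.3, 39.6]
eef_rot: [-0.002, -0.0, 1.0, 0.0]
contact_force: [0.3, 0.4, 0.9]
grip_width: 1.002
grasp_force: 0.0
t: 24.05
ee_pos: [535.2, -9.3, 34.1]
eef_rot: [0.001, -0.0, 1.0, 0.0]
contact_force: [-1.5, 0.7, 7.1]
grip_width: 0.593
grasp_force: 41.4
```

```bash
python3 -m pendant '[0,0,-1,0,0,0,0.6, 0,0,-2.5,0,0,0,0.6, 0,0,-3,0,0,0,0.6, 0,0,-3,0,0,0,0.6, 0,0,-3,0,0,0,0.6, 0.1,2.5,-0.5,0,0,0,0.6, 0.25,4,0,0,0,0,0.6, 0.25,4.5,0,0,0,0,0.6, 0.25,4.5,0,0,0,0,0.6, 0.25,4.5,0,0,0,0,0.6]'
python3 -m pendant '[0.25,3.5,0,0,0,0,0.6, 0.15,1.5,0,0,0,0,0.6, 0,0,0,0,0,0,0.6, 0,0,2,0,0,0,0.6, 0,0,3,0,0,0,0.6, 0,0,3,0,0,0,0.6, 0,0,2,0,0,0,0.6, 0,0,1,0,0,0,0.6, 0,0,0,0,0,0,0.6, 0,0,0,0,0,0,0.6]'
python3 st.py
```

```text
t: 25.05
ee_pos: [522.9, 192.3, 163.3]
eef_rot: [0.0, 0.0, 1.0, 0.0]
contact_force: [0.8, -0.4, -1.4]
grip_width: 0.591
grasp_force: 42.2
t: 26.05
ee_pos: [519.8, 240.3, 53.5]
eef_rot: [0.001, 0.0, 1.0, 0.0]
contact_force: [0.5, -0.4, -2.2]
grip_width: 0.593
grasp_force: 42.4
t 26.1 p [519.8 240.3  53.5] h 1.57 z [ 0.001  0.    -1.   ] F [ 0.5 -0.4 -2.2] w 0.593 g 42.4 q [ 0.43  0.14 -0.1   1.32 -0.    0.43]
```

```bash
python3 -m pendant '[0,0,0.4,0,0,0,0.6, 0,0,0.3,0,0,0,0.6, 0,0,0.2,0,0,0,0.6, 0,0,0.15,0,0,0,0.6, 0,0,0.1,0,0,0,0.6, 0,0,0,0,0,0,0.6, 0,0,0,0,0,0,0.6, 0,0,0,0,0,0,0.55, 0,0,0,0,0,0,0.4, 0,0,0,0,0,0,0.2]'
python3 -m pendant '[0,0,0,0,0,0,0.15, 0,0,0,0,0,0,0.15, 0,0,-1,0,0,0,0.15, 0,0,-3,0,0,0,0.15, 0,0,-4.5,0,0,0,0.15, 0,0,-4.5,0,0,0,0.15, 0.8,-4.3,0,0,0,0,0, 1.2,-4.3,0,0,0,0,0, 1.3,-4.3,0,0,0,0,0, 1.3,-4.3,0,0,0,0,0]'
python3 pist.py | awk '$2>0' | head -9
```

```text
t: 27.05
ee_pos: [519.4, 240.9, 41.4]
eef_rot: [0.0, -0.0, 1.0, 0.0]
contact_force: [-0.6, 0.2, 0.2]
grip_width: 0.753
grasp_force: 0.0
t: 28.05
ee_pos: [472.6, 67.3, 171.6]
eef_rot: [0.0, -0.0, 1.0, 0.0]
contact_force: [1.0, -0.2, 0.8]
grip_width: 1.005
grasp_force: 0.0
[262  82  21  14 140] bbox-centre@60 [833. 578.]
[203 169  70  40 919] bbox-centre@60 [460. 226.]
[273 236  22  17 289] bbox-centre@60 [433.  -3.]
[ 33 244  44  39 638] bbox-centre@60 [ 22. 295.]
[343 251  21  16 187] bbox-centre@60 [ 520. -139.]
[196 262  39  46 266] bbox-centre@60 [258.   5.]
[303 263  30  24 444] bbox-centre@60 [ 434. -120.]
[ 322  283  124  109 4587] bbox-centre@60 [ 431. -313.]
[288 315  24  19 313] bbox-centre@60 [ 331. -186.]
```

```bash
python3 -m pendant '[2,-3.5,0,0,0,0,0, 1.95,-3.5,0,0,0,0,0, 0,0,0,0,0,0,0, 0,0,3,0,0,0,0, 0,0,4,0,0,0,0, 0,0,4,0,0,0,0, 0,0,2.2,0,0,0,0, 0,0,0.5,0,0,0,0, 0,0,0,0,0,0,0, 0,0,0,0,0,0,0]'
python3 -m pendant '[0,0,0,0,0,0,0.3, 0,0,0,0,0,0,0.6, 0,0,0,0,0,0,0.6, 0,0,0,0,0,0,0.6, 0,0,0,0,0,0,0.6, 0,0,0,0,0,0,0.6, 0,0,0,0,0,0,0.6, 0,0,0,0,0,0,0.6, 0,0,-1,0,0,0,0.6, 0,0,-2,0,0,0,0.6]'
```

```text
t: 29.1
ee_pos: [434.8, -1.2, 35.5]
eef_rot: [0.001, -0.0, 1.0, 0.0]
contact_force: [-0.1, -0.1, 0.2]
grip_width: 1.001
grasp_force: 0.0
t: 30.1
ee_pos: [432.8, -1.4, 63.5]
eef_rot: [-0.001, -0.0, 1.0, -0.0]
contact_force: [-0.1, 0.2, -1.2]
grip_width: 0.592
grasp_force: 42.0
```

```bash
python3 -m pendant '[0,0,-3,0,0,0,0.6, 0,0,-3.5,0,0,0,0.6, 0,0,-3.5,0,0,0,0.6, 0,2.5,-0.5,0,0,0,0.6, 0,4,0,0,0,0,0.6, 0,4.5,0,0,0,0,0.6, 0,4.5,0,0,0,0,0.6, 0,4.5,0,0,0,0,0.6, 0.2,3,0,0,0,0,0.6, 0,1.2,0,0,0,0,0.6]'
python3 -m pendant '[0,0,0,0,0,0,0.6, 0,0,2,0,0,0,0.6, 0,0,3,0,0,0,0.6, 0,0,3,0,0,0,0.6, 0,0,2,0,0,0,0.6, 0,0,1,0,0,0,0.6, 0,0,0.2,0,0,0,0.6, 0,0,0,0,0,0,0.6, 0,0,0,0,0,0,0.6, 0,0,0,0,0,0,0.6]'
python3 st.py
```

```text
t: 31.1
ee_pos: [431.1, 243.0, 169.1]
eef_rot: [-0.0, -0.001, 1.0, 0.0]
contact_force: [-0.1, 0.2, -1.7]
grip_width: 0.592
grasp_force: 42.2
t: 32.1
ee_pos: [432.3, 240.9, 57.9]
eef_rot: [0.001, -0.0, 1.0, 0.0]
contact_force: [0.3, 0.3, -1.4]
grip_width: 0.592
grasp_force: 42.2
t 32.1 p [432.3 240.9  57.9] h 1.571 z [ 0.001  0.001 -1.   ] F [ 0.3  0.3 -1.4] w 0.592 g 42.2 q [ 0.51 -0.04 -0.29  1.32 -0.    0.51]
```

```bash
python3 -m pendant '[0,0,0.6,0,0,0,0.6, 0,0,0.4,0,0,0,0.6, 0,0,0.3,0,0,0,0.6, 0,0,0.15,0,0,0,0.6, 0,0,0.1,0,0,0,0.6, 0,0,0,0,0,0,0.6, 0,0,0,0,0,0,0.6, 0,0,0,0,0,0,0.55, 0,0,0,0,0,0,0.4, 0,0,0,0,0,0,0.2]'
python3 -m pendant '[0,0,0,0,0,0,0.15, 0,0,0,0,0,0,0.15, 0,0,-1,0,0,0,0.15, 0,0,-3,0,0,0,0.15, 0,0,-4.5,0,0,0,0.15, 0,0,-4.5,0,0,0,0.3, -0.8,-3,-4,0,0,0,0.6, -1,-4,-4,0,0,0,1, -1,-4,-3,0,0,0,1, -1.2,-4,0,0,0,0,1]'
python3 st.py; python3 - <<'E'
from h import *
T=snap('top','top4.png');S=snap('side','side4.png')
a=cv2.imread('pics/side4.png')[70:290,150:420];b=cv2.imread('pics/top4.png')[150:290,150:330]
cv2.imwrite('pics/v6.png',np.hstack([cv2.resize(a,(440,360),interpolation=cv2.INTER_CUBIC),cv2.resize(b,(360,360),interpolation=cv2.INTER_CUBIC)]))
E
```

```text
t: 33.1
ee_pos: [431.9, 240.8, 41.8]
eef_rot: [0.0, -0.0, 1.0, 0.0]
contact_force: [1.0, 0.3, -0.0]
grip_width: 0.751
grasp_force: 0.0
t: 34.1
ee_pos: [471.0, 96.0, 280.1]
eef_rot: [0.003, -0.001, 1.0, 0.001]
contact_force: [0.8, 0.4, -0.8]
grip_width: 0.019
grasp_force: 0.0
t 34.1 p [471.   96.  280.1] h 1.572 z [ 0.007  0.001 -1.   ] F [ 0.8  0.4 -0.8] w 0.019 g 0.0 q [ 0.2  -0.06  0.12  1.75  0.    0.2 ]
```

View pics/v6.png

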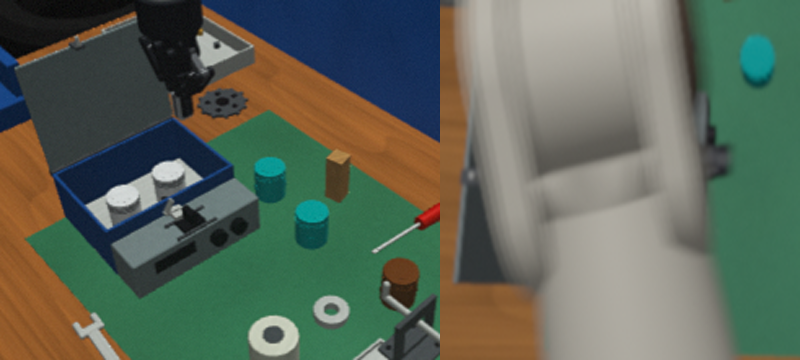

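```bash
python3 -m pendant '[0,0,-4,0,0,0,1, -0.05,4,0,0,0,0,1, -0.05,4.3,0,0,0,0,1, -0.05,4.3,0,0,0,0,1, -0.05,4.3,0,0,0,0,1, 0,4.3,0,0,0,0,1, 0,4.3,0,0,0,0,1, 0,4.4,0,0,0,0,1, 0,0,2,0,0,0,1, 0,0,0,0,0,0,1]'
python3 st.py
```

```text
t: 35.2
ee_pos: [471.1, 397.3, 291.9]
eef_rot: [-0.002, -0.001, 1.0, -0.002]
contact_force: [-0.3, 0.2, -0.2]
grip_width: 0.002
grasp_force: 0.0
t 35.2 p [471.1 397.3 291.9] h 1.573 z [-0.004 -0.003 -1.   ] F [-0.3  0.2 -0.2] w 0.002 g 0.0 q [0.7  0.3  0.54 1.82 0.   0.7 ]
```

```bash
python3 -m pendant '[0,0,2,0,0,0,1, 0,0,2,0,0,0,1, 0,0,0,0,0,0,1, 0,-1,0,0,0,0,1, 0,-1,0,0,0,0,1, 0,-1,0,0,0,0,1, 0,-1,0,0,0,0,1, 0,-1,0,0,0,0,1, 0,-1,0,0,0,0,1, 0,0,0,0,0,0,1]'
python3 st.py
```

```text
t: 36.2
ee_pos: [472.1, 334.7, 255.3]
eef_rot: [0.0, 0.0, 1.0, -0.0]
contact_force: [0.3, 1.6, 1.0]
grip_width: 0.001
grasp_force: 0.6
t 36.2 p [472.1 334.7 255.3] h 1.57 z [ 0. -0. -1.] F [0.3 1.6 1. ] w 0.001 g 0.6 q [ 0.62  0.17  0.31  1.72 -0.    0.62]
```

```bash
python3 -m pendant '[0,-1,0.1,0,0,0,1, 0,-1,0.1,0,0,0,1, 0,-1,0.1,0,0,0,1, 0,-1,0.3,0,0,0,1, 0,-1,0.35,0,0,0,1, 0,-1,0.4,0,0,0,1, 0,-0.9,0.5,0,0,0,1, 0,-0.9,0.55,0,0,0,1, 0,-0.9,0.6,0,0,0,1, 0,0,0,0,0,0,1]'
python3 st.py
```

```text
t: 37.2
ee_pos: [472.0, 247.7, 224.2]
eef_rot: [-0.0, 0.0, 1.0, -0.0]
contact_force: [-0.6, 0.7, 1.8]
grip_width: -0.0
grasp_force: 0.6
t 37.2 p [472.  247.7 224.2] h 1.57 z [-0.001 -0.001 -1.   ] F [-0.6  0.7  1.8] w -0.0 g 0.6 q [ 0.48  0.04  0.12  1.64 -0.    0.48]
```

```bash
python3 -m pendant '[0,-0.8,0.65,0,0,0,1, 0,-0.8,0.7,0,0,0,1, 0,-0.8,0.75,0,0,0,1, 0,-0.75,0.85,0,0,0,1, 0,-0.7,0.85,0,0,0,1, 0,-0.7,0.85,0,0,0,1, 0,-0.6,0.9,0,0,0,1, 0,-0.6,0.9,0,0,0,1, 0,-0.6,0.9,0,0,0,1, 0,0,0,0,0,0,1]'
python3 st.py
```

```text
t: 38.2
ee_pos: [471.8, 184.4, 150.1]
eef_rot: [-0.001, 0.0, 1.0, -0.001]
contact_force: [-0.5, 0.5, 0.8]
grip_width: -0.005
grasp_force: 0.8
t 38.2 p [471.8 184.4 150.1] h 1.57 z [-0.001 -0.001 -1.   ] F [-0.5  0.5  0.8] w -0.005 g 0.8 q [ 0.37 -0.03 -0.1   1.5  -0.    0.37]
```

```bash
python3 -m pendant '[0,-0.3,0.8,0,0,0,1, 0,-0.3,0.8,0,0,0,1, 0,-0.3,0.8,0,0,0,1, 0,-0.3,0.8,0,0,0,1, 0,-0.3,0.8,0,0,0,1, 0,-0.1,0.6,0,0,0,1, 0,0,0,0,0,0,1, 0,0,0.2,0,0,0,1, 0,0,0,0,0,0,1, 0,0,0,0,0,0,1]'
python3 st.py
```

```text
t: 39.2
ee_pos: [472.0, 169.3, 103.1]
eef_rot: [-0.0, -0.0, 1.0, -0.0]
contact_force: [0.6, 0.3, -0.4]
grip_width: -0.005
grasp_force: 0.0
t 39.2 p [472.  169.3 103.1] h 1.571 z [-0.001 -0.    -1.   ] F [ 0.6  0.3 -0.4] w -0.005 g 0.0 q [ 0.34 -0.04 -0.2   1.41 -0.    0.34]
```

```bash
python3 -m pendant '[0,0,0.2,0,0,0,1, 0,0,0,0,0,0,1, 0,0,0.1,0,0,0,1, 0,0,0,0,0,0,1, 0,0,0.1,0,0,0,1, 0,0,0,0,0,0,1, 0,0,0.1,0,0,0,1, 0,0,0,0,0,0,1, 0,0,0,0,0,0,1, 0,0,0,0,0,0,1]'
python3 st.py
```

```text
t: 40.2
ee_pos: [472.2, 169.5, 98.7]
eef_rot: [0.0, -0.0, 1.0, 0.0]
contact_force: [1.2, -0.9, 5.6]
grip_width: -0.004
grasp_force: 2.4
t 40.2 p [472.2 169.5  98.7] h 1.571 z [ 0.  0. -1.] F [ 1.2 -0.9  5.6] w -0.004 g 2.4 q [ 0.34 -0.04 -0.21  1.4  -0.    0.34]
```

Pressing at 5.6 N; push slightly further, then lift off and check that the cover stays.

```bash
python3 -m pendant '[0,0,0.1,0,0,0,1, 0,0,0,0,0,0,1, 0,0,0.05,0,0,0,1, 0,0,0,0,0,0,1, 0,0,0,0,0,0,1, 0,0,0,0,0,0,1, 0,0,0,0,0,0,1, 0,0,0,0,0,0,1, 0,0,0,0,0,0,1, 0,0,0,0,0,0,1]'
python3 st.py
python3 -m pendant '[0,0,-0.2,0,0,0,1, 0,0,-0.4,0,0,0,1, 0,0,-0.6,0,0,0,1, 0,0,-1,0,0,0,1, 0,0,-3,0,0,0,1, 0,-2,-4,0,0,0,1, 0,-4,-4,0,0,0,1, 0,-4.5,-3,0,0,0,1, 0,-4.5,0,0,0,0,1, 0,-4.5,0,0,0,0,1]'
python3 -m pendant '[0,-4.5,0,0,0,0,1, 0,0,0,0,0,0,1, 0,0,0,0,0,0,1, 0,0,0,0,0,0,1, 0,0,0,0,0,0,1, 0,0,0,0,0,0,1, 0,0,0,0,0,0,1, 0,0,0,0,0,0,1, 0,0,0,0,0,0,1, 0,0,0,0,0,0,1]'
python3 - <<'E'
from h import *
snap('side','side5.png'); a=cv2.imread('pics/side5.png')[90:390,120:520]
cv2.imwrite('pics/v7.png',cv2.resize(a,(800,600),interpolation=cv2.INTER_CUBIC))
E
```

```text
t: 41.2
ee_pos: [472.3, 169.5, 97.9]
eef_rot: [0.0, -0.0, 1.0, 0.0]
contact_force: [-1.4, -2.8, 10.1]
grip_width: -0.001
grasp_force: 5.2
t 41.2 p [472.3 169.5  97.9] h 1.571 z [ 0.001  0.    -1.   ] F [-1.4 -2.8 10.1] w -0.001 g 5.2 q [ 0.34 -0.04 -0.21  1.4  -0.    0.34]
t: 42.2
ee_pos: [472.2, -18.9, 253.8]
eef_rot: [0.001, -0.001, 1.0, 0.0]
contact_force: [1.1, 0.2, -0.9]
grip_width: -0.002
grasp_force: 0.0
t: 43.2
ee_pos: [472.2, -62.4, 252.1]
eef_rot: [-0.0, -0.0, 1.0, 0.0]
contact_force: [-0.2, -0.4, 0.3]
grip_width: -0.0
grasp_force: 0.0
```

View pics/v7.png

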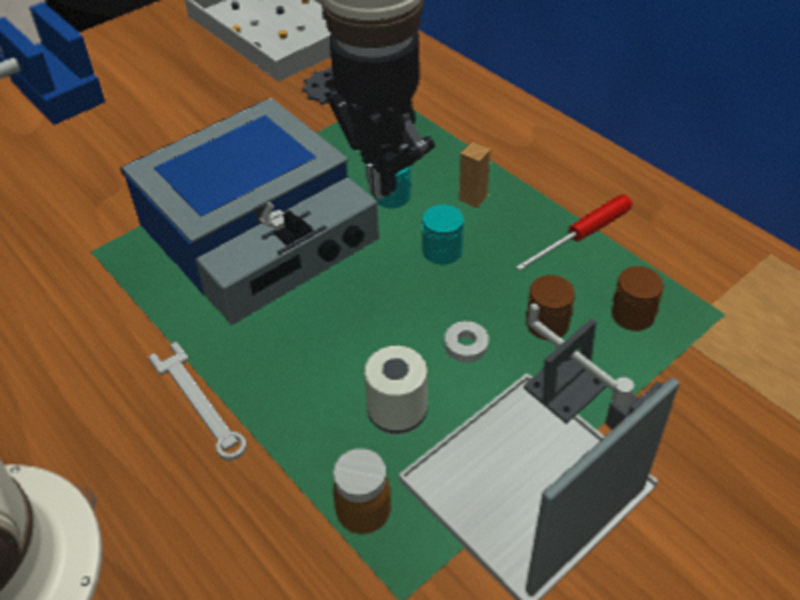

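```bash
python3 - <<'E'
from h import *
a=cv2.imread('pics/side0.png').astype(int);b=cv2.imread('pics/side5.png').astype(int)
d=np.abs(a-b).max(2)[140:250,178:310]; print((d>40).sum(), d.mean())
print(hand_in())
E
```

```text
932 10.339669421487603
the job is handed in; nothing more can be done
None
```

The job is handed in, but I was not shown the verdict. In the last picture the hook is out with the bracket hanging on it by its window, the cover is down and stayed down when I lifted off, and nothing on the bench is knocked over. The only two aluminium pistons I found were standing in the washer when I closed the cover. One check is open: a pixel comparison of the washer against the starting picture showed some differences (932 pixels in the crop), which I did not trace before handing in.

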